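Close and key-lock the stall's cash box

ROBOT

A 6-joint arm with a two-finger parallel gripper is mounted at the origin on the work surface. World frame = base frame: x ahead of the robot, y to its left, z up, the work surface at z = 0. Lengths are in mm, angles in rad, forces in N, time in s.
With the tool pointing down it reaches from about 250 to 775 mm from the base axis. Payload 4 kg.
Tool frame: the origin (TCP) lies at the very end of the fingers, on their centre line; the grasp point (between the pads) lies 19 mm behind it (manip.tcp_to_grasp is the distance from the TCP to the grasp point, in mm); z points along the fingers, y is the direction in which the jaws open and shut (so a half turn about z gives the same grasp; the last joint's range is limited). The gripper opens to 85 mm and grips with 20 to 120 N. Pads are 22 mm wide; open, the fingers measure 114 mm over their backs; the gripper's body (76 mm by 85 mm) begins 54 mm behind the grasp point. The pads swing forward as they close: fully open they stand 13 mm farther back than shut.
Start: joints at [-1.447, 0.087, 1.371, -0, 1.684, -0.103], TCP at [123.669, -535.933, 231.341] pointing down, gripper open.
Joint ranges: [-3.1, 3.1], [-0.76, 2.03], [0.27, 2.55], [-1.08, 4.22], [0.17, 2.65], [-2.57, 2.57]. Speed limits (rad/s): [2.79, 2.79, 3.14, 3.14, 3.14, 3.14].

INTERFACE

Orientations are given as a 3x3 rotation matrix whose columns are the frame's x, y, z axes.
In Python, from station import manip gives the robot as it stands. Calls block until the motion is done:
- manip.move_pose(position, orientation): joint-space move of the TCP to a pose.
- manip.line_to(position, orientation=None, velocity=150): straight line of the TCP; orientation=None keeps the orientation; velocity is the mean speed in mm/s.
- manip.move_joints(angles): joint-space move.
- manip.gripper_to(opening, effort=None): finger opening in mm; effort is the grip in N (None keeps the last); returns when the fingers have stopped.
- manip.sleep(seconds).
- manip.inverse_kinematics(position, orientation): joint angles nearest the present ones, or None.
- manip.state(): the state.
- manip.grab_frame(name): name is "scene" or "top"; returns a dict with "color" (480x640x3 uint8, blue, green, red), "K" (3x3 intrinsics, pixels), "cam_to_world" (4x4, takes a point from camera to world coordinates). Camera axes: x right, y down, z forward; pixel columns grow to the right and rows downward; lengths in mm; the calibration is good to about 2 mm. A picture is of the moment at which its call begins. There is no depth.
A pose or a line that the arm cannot do raises manip.IKError and nothing moves.
- manip.job_done(): hands the job in, once; it reports no verdict.
The state is a dict: "t": time; "qpos": joint angles; "joint_vel": joint speeds; "joint_efforts": joint torques, N m; "position": TCP position; "tool_rot": TCP orientation; "contact_force": force on the tool from outside, world axes, zero at the start; "torque": the same for the moment, N m; "grip_width": finger opening in mm.
Only numpy, scipy, OpenCV 4.12 (cv2) and the standard library are available. Lean on these libraries where they do the work, as an engineer would, in place of code of your own. Each camera call takes 0.05 s, during which the arm holds its last target.

TASK

Close the stall's green cash box: first press its loose red cover plate down until it sits level and flush in its recess. Then take the yellow-headed key from the stand, push it fully home in the box's lock past the sticky pins, and turn it a quarter turn clockwise so that the tongue swings over the plate. The lock springs back, so finish while still gripping the key and holding it turned; leave the blue key and the other things on the table where they are.

Things in the scene. Friction and masses are not known exactly. Their poses are not given: they have to be found in the camera images.
- cashbox: Green steel cash box fixed to the table, 170 (x) x 240 (y) x 90 mm high (flat top). Origin: centre of its underside, on the table. Seen from the robot the cover plate lies in the left (+y) part of its top and the lock is in the right (-y) part.
- seat_center (a point): Centre of the recess for the cover plate, level with the box top, 90 mm above the table; axes as the cash box, 45 mm to +y of its origin. The recess is 103 x 123 mm and 6 mm deep.
- cover_top (a point): Centre of the top face of the loose red cover plate, 100 x 120 x 6 mm, 0.16 kg, a thin brass ring at its middle; z is its normal. It starts in the recess but 2.5 to 4 mm proud on two stiff rubber seal strips, maybe askew. Pressed at its middle with about 8 to 12 N it sinks and stays; when home its top is flush with the box top.
- seal_left (a joint): How far the seal strip under the plate's left (+y) edge has been pressed down, m: 0 raised, 0.004 fully down. It moves stiffly (4 N) and stays where it is left.
- seal_right (a joint): The same for the strip under the plate's right (-y) edge.
- lock_mouth (a point): Centre of the key slot's mouth, on top of the brass lock drum, 108 mm above the table, 55 mm to -y of the box origin; axes as the cash box, does not turn. With the lock at 0 the slot is 14 mm along y, 5.5 mm along x (flared mouth), 24 mm deep. Sprung pins in its ends, 10 and 16 mm down, catch the key at about 10 N: wiggle and push on, up to 15 N. Home: tip 24 mm down.
- lock (a joint): Angle of the lock drum, rad: 0 locked position of rest, grows clockwise seen from above up to a stop at 1.571. Sprung back to 0 (0.07 N m at the quarter turn). The key has about 0.15 rad of slack in the slot, so the drum follows a little behind it.
- tongue_tip (a point): End of the steel tongue on the lock drum, 60 mm from the lock's axis, 5.5 mm above the box top. At 0 it points to the box's -x; a quarter turn sweeps it over the edge of the cover plate, which blocks it if the plate stands proud. Its underside passes 2.5 mm above the box top.
- key_grip (a point): Centre of the YELLOW plastic head of the key to use, upright, blade down, in one of the two slots of the stand. Head 10 (x) x 28 (y) x 28 mm tall. The brass collar (10 x 20 mm) has its lower face 24 mm below this point; the blade below it is 4 mm thick (x), 12 mm wide (y), 24 mm long, round-nosed, the same either way round. 30 g.
- key_tip (a point): Tip of the yellow key's blade, 48 mm below the head's centre; same axes.
- spare_grip (a point): Centre of the BLUE head of the spare key, same shape, in the other slot of the stand. Leave it there.
- keystand: Pale wooden block fixed to the table, 60 (x) x 120 (y) x 36 mm, with two slots 60 mm apart along y that hold the keys 24 mm deep, their heads' wide faces looking along the block's x. Origin: centre of its underside.
- water: clear water bottle, 60 mm across, 190 mm tall; bystander; origin at the centre of its underside.
- tape: roll of orange tape standing on its flat side, 84 mm across, 45 mm tall; bystander; origin at the centre of its underside.
- calculator: black desk calculator, 150 x 100 x 18 mm; bystander; origin at the centre of its underside.
- penpot: pale wooden pen pot, 72 mm across, 90 mm tall; bystander; origin at the centre of its underside.
- pack_red: red snack box, 120 x 170 x 35 mm; bystander; origin at the centre of its underside.
Not all that is in view belongs to the job. Of the things like the part that bears cover_top, leave any that is turquoise; of the rest the larger one is meant.

How it is judged (in metres and radians):
On the way, in this order (a step that is already met when the one before it is completed fails the run):
1. the cover plate is pressed level and flush in its recess, the lock not yet turned (value of joint each of seal_left, seal_right above 0.003 m and z of cover_top in the frame of seat_center below 0.0015 m and horizontal distance between cover_top and seat_center below 0.004 m and angle between the z axis of cover_top and the z axis of seat_center, either way round below 0.02 rad and value of joint lock below 0.3 rad), for 0.2 s.
2. the key is fully home in the lock (horizontal distance between key_tip and lock_mouth below 0.004 m and z of key_tip in the frame of lock_mouth below -0.02 m and angle between key_tip's own z axis and vertical below 0.15 rad), for 0.2 s.
At the end, for the whole second after the job is handed in: Still gripping the yellow key (over 1 N), its tip over 20 mm deep, within 4 mm of the lock axis, upright; lock held beyond 1.3 rad (quarter turn 1.57); cover plate in its recess, level, flush within 1.5 mm, both strips down over 3 mm (all of step 2 and value of joint each of seal_left, seal_right above 0.003 m and z of cover_top in the frame of seat_center below 0.0015 m and horizontal distance between cover_top and seat_center below 0.004 m and angle between the z axis of cover_top and the z axis of seat_center, either way round below 0.02 rad and value of joint lock above 1.3 rad and contact force between the fingers and key above 1 N); the arm keeps its last pose, push and grip.
It fails at once if the blue spare key is taken or knocked out of its place (distance of spare_grip from where it was at the start of the episode above 0.015 m).
It fails at once if another thing on the table is knocked out of its place (distance of any of water, tape, calculator, penpot, pack_red from where it was at the start of the episode above 0.025 m).
It also fails if it takes over 54 s, if anything falls off the work surface, if the arm or the gripper's body presses on something with over 40 N, if the wrist force passes 120 N, or if a joint passes its speed limit or range.

## Working session

There is one attempt and no reset: what is moved stays moved. The work goes in short steps, each a Python script; the robot and the scene stay as the last script left them, time stands still between calls to the robot, and variables do not carry over. Pictures are saved under pics/ and viewed, and the job is handed in when it is done.

```bash
ls; mkdir -p pics
python3 - <<'E'
from station import manip
import cv2,numpy as np
for n in("scene","top"):
    f=manip.grab_frame(n); cv2.imwrite(f"pics/{n}0.png",f["color"]); print(n,f["K"],f["cam_to_world"])
    np.savez(n+"0.npz",K=f["K"],T=f["cam_to_world"],c=f["color"])
s=manip.state(); print(s); print(manip.tcp_to_grasp)
E
```

```text
pics
scene [[587.89144778   0.         326.72464713]
 [  0.         587.89144778 247.26109502]
 [  0.           0.           1.        ]] [[ 4.16639234e-01  4.88894872e-01 -7.66416045e-01  1.56153793e+03]
 [ 9.09061908e-01 -2.20108340e-01  3.53777847e-01 -4.49257539e+02]
 [ 4.26561208e-03 -8.44117363e-01 -5.36141475e-01  7.96431561e+02]
 [ 0.00000000e+00  0.00000000e+00  0.00000000e+00  1.00000000e+00]]
top [[615.75571757   0.         319.31547648]
 [  0.         615.75571757 240.76589736]
 [  0.           0.           1.        ]] [[ 4.58473719e-03 -9.88113437e-01  1.53658114e-01  3.11739767e+02]
 [-9.99975507e-01 -5.34281286e-03 -4.52094762e-03  4.70456212e+01]
 [ 5.28817564e-03 -1.53633623e-01 -9.88113731e-01  1.42087833e+03]
 [ 0.00000000e+00  0.00000000e+00  0.00000000e+00  1.00000000e+00]]
{'t': 0.1, 'qpos': array([-1.44712880e+00,  8.78993379e-02,  1.37213430e+00,  3.87483163e-05,
        1.68361882e+00, -1.03109641e-01]), 'joint_vel': array([ 0.00180853, -0.00100838, -0.0043406 , -0.00093275,  0.00037931,
        0.0005366 ]), 'joint_efforts': array([ 1.59167190e-03, -3.53016257e+01, -3.14217961e+01, -2.40185673e-04,
        7.95759202e-03, -6.36699909e-06]), 'position': array([ 123.60653174, -535.45741017,  230.23040298]), 'tool_rot': array([[ 9.74395127e-01,  2.24842368e-01, -2.15873410e-04],
       [ 2.24842333e-01, -9.74393005e-01,  2.04881657e-03],
       [ 2.50315230e-04, -2.04489436e-03, -9.99997878e-01]]), 'contact_force': array([ 0.86983975,  0.2688723 , -0.50020525]), 'torque': array([-0.04455655,  0.01274433, -0.00769222]), 'grip_width': 85.49268675334592}
18.700000000000003
```

View pics/scene0.png

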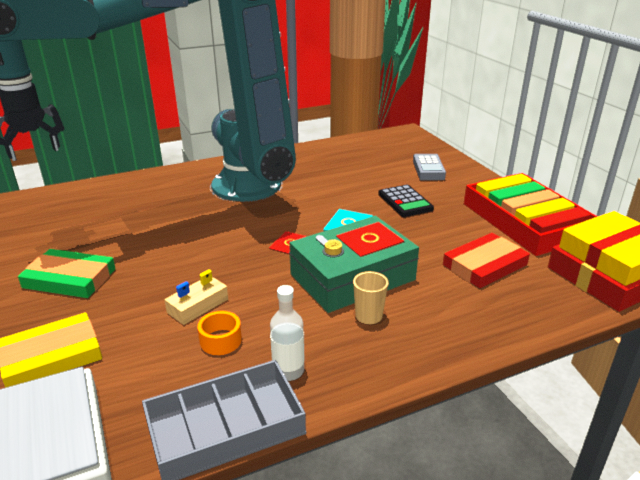

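View pics/top0.png

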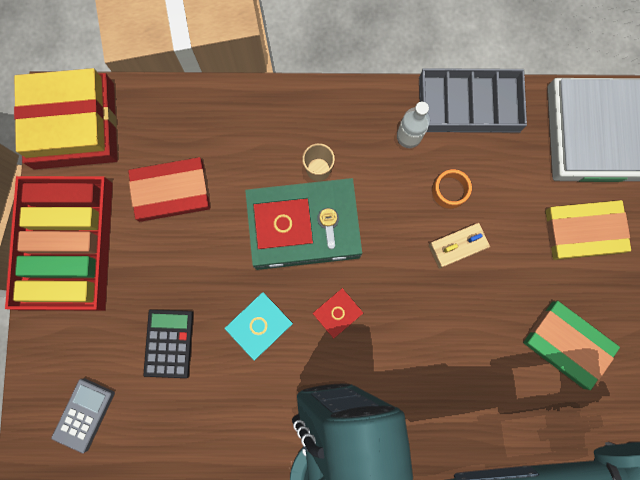

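Cover plate candidates in the top view are the red plate in the box at (283,223), the turquoise plate at (258,326) and the smaller red one at (338,313). I choose the larger red one in the box's recess. The keys are yellow at about (452,247) and blue at about (475,238), and the one I want is yellow.

Run:
```python
import cv2
t=cv2.imread("pics/top0.png"); s=cv2.imread("pics/scene0.png")
def c(im,x,y,w,h,k,n): cv2.imwrite("pics/"+n,cv2.resize(im[y:y+h,x:x+w],None,fx=k,fy=k,interpolation=cv2.INTER_CUBIC))
c(t,240,172,130,100,6,"c_box_top.png"); c(t,425,215,70,55,10,"c_stand_top.png")
c(s,280,200,145,110,5,"c_box_sc.png"); c(s,155,260,80,65,9,"c_stand_sc.png")
```

```text
(no output)
```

View pics/c_box_top.png

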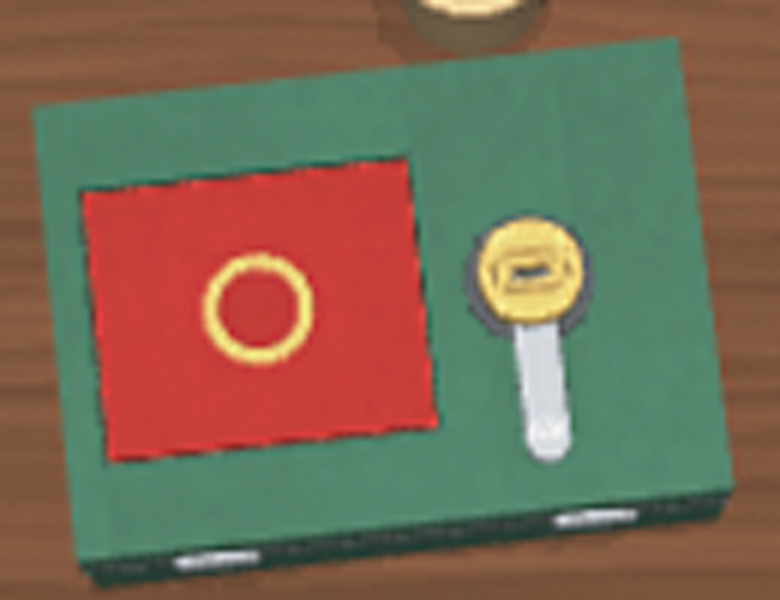

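View pics/c_stand_top.png

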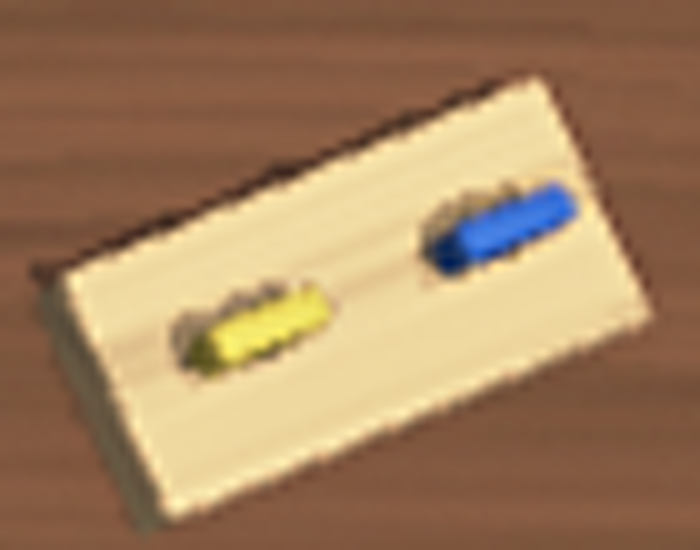

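View pics/c_box_sc.png

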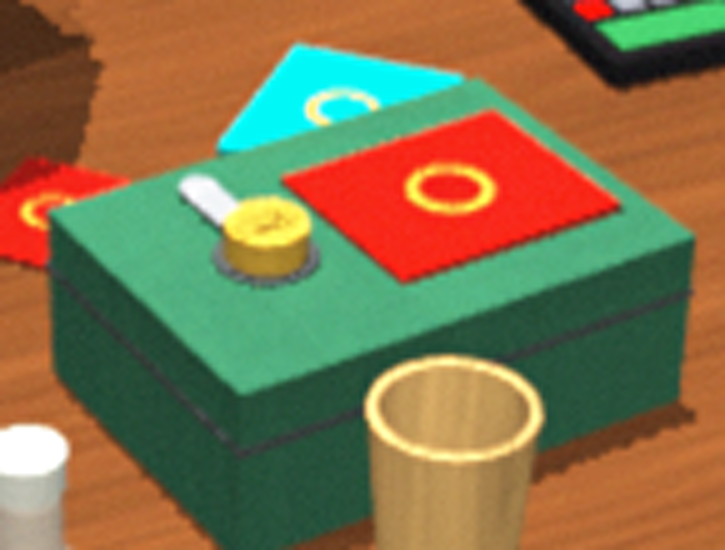

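View pics/c_stand_sc.png

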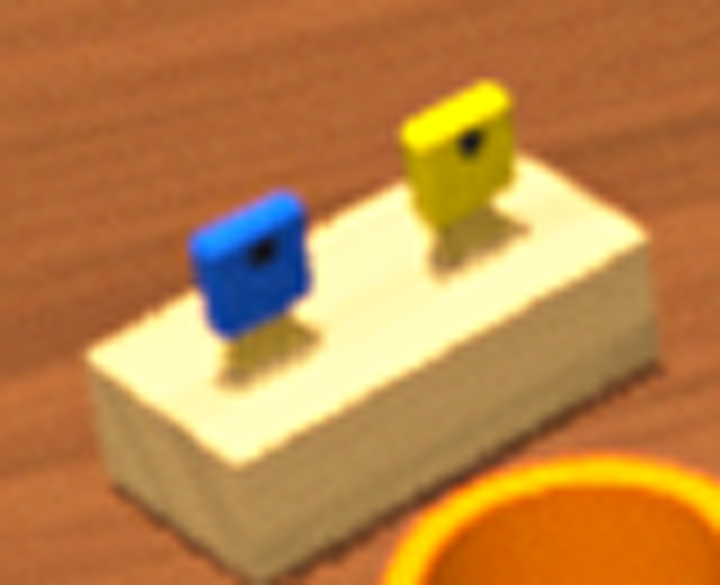

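```bash
cat > vis.py <<'E'
import numpy as np
from scipy.optimize import least_squares
C={n:np.load(n+"0.npz") for n in("scene","top")}
def proj(n,P):
    T=C[n]["T"];K=C[n]["K"]; P=np.atleast_2d(P)
    q=(P-T[:3,3])@T[:3,:3]; q=q@K.T; return q[:,:2]/q[:,2:]
def ray(n,uv,z):
    T=C[n]["T"];K=C[n]["K"]; d=T[:3,:3]@np.linalg.solve(K,[uv[0],uv[1],1]); o=T[:3,3]
    return o+d*(z-o[2])/d[2]
def un(p,o,k): return (np.array(p,float)+.5)/k-.5+np.array(o)
def loc2w(p,L):
    c,s=np.cos(p[2]),np.sin(p[2]); L=np.atleast_2d(L)
    return np.c_[p[0]+c*L[:,0]-s*L[:,1],p[1]+s*L[:,0]+c*L[:,1],L[:,2]]
def fit(obs,p0):
    f=lambda p:np.concatenate([(proj(n,loc2w(p,L))-uv).ravel() for n,L,uv in obs])
    r=least_squares(f,p0); return r.x,np.sqrt(np.mean(r.fun**2)),r.fun.reshape(-1,2)
E
python3 - <<'E'
from vis import *
np.set_printoptions(precision=3,suppress=True)
LB=np.array([[85,120,90],[85,-120,90],[-85,-120,90],[-85,120,90],[0,-55,108]],float)
ot=("top",LB,un([(33,107),(678,38),(733,490),(78,562),(530,270)],(240,172),6))
os_=("scene",LB[[2,1,0,3,4]],un([(50,212),(240,393),(690,238),(478,80),(268,222)],(280,200),5))
for o in([ot],[os_],[ot,os_]):
    p,e,r=fit(o,[500,50,0]);print("box",p,e);
print(r); print("lock",loc2w(p,[0,-55,108]),"seat",loc2w(p,[0,45,90]))
print("ring",ray("top",un((258,309),(240,172),6),93),ray("scene",un((450,189),(280,200),5),93))
print("drum",ray("top",un((530,270),(240,172),6),108),ray("scene",un((268,222),(280,200),5),108))
LS=np.array([[30,60,36],[30,-60,36],[-30,-60,36],[-30,60,36],[0,30,74],[0,-30,74]],float)
ot=("top",LS,un([(65,275),(540,78),(652,318),(170,520),(270,325),(520,220)],(425,215),10))
os_=("scene",LS[[2,1,0,3,4,5]],un([(90,355),(240,463),(650,238),(525,155),(458,110),(247,222)],(155,260),9))
for o in([ot],[os_],[ot,os_]):
    p,e,r=fit(o,[500,-250,0.3]);print("stand",p,e)
print(r); print("yellow",loc2w(p,[0,30,60]),"blue",loc2w(p,[0,-30,60]))
for z in(18.,):
  print("tape",ray("top",(453,187),45),"pen",ray("top",(318,158),90), "water",ray("top",(422,108),190))
E
```

```text
box [562.385  76.944   0.116] 0.1303442320822134
box [564.746  77.278   0.114] 0.5897232096094805
box [563.087  77.343   0.116] 0.5216161978088353
[[-0.2   -0.347]
 [-0.139 -0.372]
 [-0.036 -0.387]
 [-0.473 -0.339]
 [-0.047 -0.133]
 [-1.07  -0.823]
 [-0.295  0.184]
 [ 0.918 -0.658]
 [-0.359 -0.845]
 [-0.689 -0.277]]
lock [[569.43  22.71 108.  ]] seat [[557.898 122.043  90.   ]]
ring [557.015 121.649  93.   ] [558.003 122.16   93.   ]
drum [569.138  22.607 108.   ] [571.096  23.606 108.   ]
stand [ 520.722 -280.139    0.398] 0.15071613294828226
stand [ 524.928 -278.076    0.359] 0.7868085583654144
stand [ 521.959 -278.893    0.383] 0.8954407796826611
[[-0.791 -0.807]
 [-0.18  -0.199]
 [-0.684 -0.1  ]
 [-0.83  -0.965]
 [-0.347 -0.918]
 [-0.58  -0.282]
 [-0.495 -0.644]
 [-0.667 -0.36 ]
 [-0.062 -0.251]
 [-2.96  -1.97 ]
 [-0.096 -0.09 ]
 [-0.084 -0.669]]
yellow [[ 510.749 -251.067   60.   ]] blue [[ 533.17 -306.72   60.  ]]
tape [ 652.24  -265.504   45.   ] pen [705.806  44.753  90.   ] water [ 785.813 -172.432  190.   ]
```

```bash
cat > rob.py <<'E'
import numpy as np
from station import manip
np.set_printoptions(precision=3,suppress=True)
def R(a): c,s=np.cos(a),np.sin(a); return np.array([[c,s,0],[s,-c,0],[0,0,-1.]])
def st(msg=""):
    s=manip.state(); r=s["tool_rot"]; print(msg,"t%.2f"%s["t"],"p",s["position"],"F",s["contact_force"],"M",s["torque"],"w%.1f"%s["grip_width"],"a%.3f"%np.arctan2(r[1,0],r[0,0]),"q6 %.2f"%s["qpos"][5]); return s
E
python3 - <<'E'
from vis import *
np.set_printoptions(precision=3,suppress=True)
LS=np.array([[30,60,36],[30,-60,36],[-30,-60,36],[-30,60,36],[0,30,74],[0,-30,74]],float)
ot=("top",LS,un([(65,275),(540,78),(652,318),(170,520),(270,325),(520,220)],(425,215),10))
os_=("scene",LS[[2,1,0,4,5]],un([(90,355),(240,463),(650,238),(458,110),(247,222)],(155,260),9))
for o in([ot],[os_],[ot,os_]):
    p,e,r=fit(o,[500,-250,0.3]);print("stand",p,e, loc2w(p,[0,30,60]))
print(r)
from rob import *
for nm,P,aa in(("key",[510,-252,44],(1.966,-1.176)),("lock0",[569,22.7,113],(1.687,-1.455)),("lock1",[569,22.7,113],(1.687-1.75,-1.455-1.75)),("plate",[557.5,122,95],(.116,1.687,-1.455,-.3))):
  for a in aa:
    q=manip.inverse_kinematics(P,R(a)); print(nm,a,q)
E
```

```text
stand [ 520.722 -280.139    0.398] 0.15071613294828226 [[ 509.105 -252.48    60.   ]]
stand [ 523.456 -278.821    0.397] 0.15565233993321273 [[ 511.846 -251.159   60.   ]]
stand [ 521.435 -279.416    0.401] 0.42684038211346714 [[ 509.734 -251.792   60.   ]]
[[-0.582 -0.065]
 [-0.347 -0.309]
 [-0.428 -0.386]
 [-0.189 -0.39 ]
 [-0.007 -0.463]
 [-0.436 -0.266]
 [-0.72  -0.398]
 [-0.458 -0.337]
 [-0.479 -0.623]
 [-0.549 -0.257]
 [-0.24  -0.64 ]]
key 1.966 [-0.559  0.239  1.58  -0.     1.323 -0.954]
key -1.176 [-0.559  0.239  1.58  -0.     1.323  2.188]
lock0 1.687 [-0.06   0.182  1.501 -0.     1.458 -0.176]
lock0 -1.455 None
lock1 -0.06299999999999994 [-0.06   0.182  1.501 -0.     1.458  1.574]
lock1 -3.205 [-0.06   0.182  1.501 -0.     1.458 -1.567]
plate 0.116 [ 0.116  0.198  1.52  -0.     1.423  1.571]
plate 1.687 [ 0.116  0.198  1.52  -0.     1.423 -0.   ]
plate -1.455 None
plate -0.3 [ 0.116  0.198  1.52  -0.     1.423  1.987]
```

Run:
```python
from rob import *
manip.gripper_to(0,40); st("closed")
manip.move_pose([557.5,122,150],R(1.687)); st()
manip.line_to([557.5,122,104],velocity=100); manip.sleep(.2); s=st("above")
F0=s["contact_force"][2]
z=100.
while z>84:
    z-=1.
    manip.line_to([557.5,122,z],velocity=20); s=manip.state(); f=s["contact_force"][2]-F0
    print(z,"%.2f"%s["position"][2],"%.1f"%f)
    if f>22: break
st()
```

```text
closed t0.87 p [ 123.662 -535.951  231.365] F [-0.279 -0.371  0.22 ] M [0.027 0.018 0.029] w0.1 a0.227 q6 -0.10
 t3.66 p [557.764 121.126 150.129] F [-0.237 -0.654 -0.394] M [ 0.065 -0.041 -0.004] w-0.0 a1.686 q6 -0.00
above t4.47 p [558.187 122.08  105.112] F [-0.35  -1.383  0.508] M [ 0.013 -0.026  0.003] w-0.1 a1.687 q6 -0.00
99.0 98.69 -0.5
98.0 97.95 -0.2
97.0 96.90 -0.6
96.0 95.88 -0.5
95.0 94.89 -0.6
94.0 93.90 -0.5
93.0 93.43 2.6
92.0 92.84 5.0
91.0 91.93 3.9
90.0 90.92 5.4
89.0 90.11 4.9
88.0 90.04 9.9
87.0 90.04 12.4
86.0 90.06 16.2
85.0 89.98 20.1
84.0 89.98 23.9
 t8.62 p [557.771 122.092  89.983] F [-11.244  -1.98   24.386] M [-0.25   1.853 -0.03 ] w-0.1 a1.687 q6 -0.00
```

Run:
```python
from rob import *
import cv2
manip.line_to([557.5,122,94],velocity=40)
manip.line_to([557.5,122,150],velocity=150)
manip.gripper_to(50,100)
manip.move_pose([510.3,-251.6,150],R(1.968)); st()
f=manip.grab_frame("top"); g=manip.grab_frame("scene")
cv2.imwrite("pics/top1.png",f["color"]);cv2.imwrite("pics/scene1.png",g["color"])
a=cv2.resize(f["color"][172:272,240:370],(780,600),interpolation=cv2.INTER_CUBIC);cv2.imwrite("pics/c1.png",a)
a=cv2.resize(g["color"][150:330,140:430],None,fx=2.7,fy=2.7,interpolation=cv2.INTER_CUBIC);cv2.imwrite("pics/c2.png",a)
```

```text
t11.48 p [ 510.672 -250.772  150.031] F [-0.986  0.703 -0.148] M [ 0.018 -0.03  -0.043] w50.2 a1.969 q6 -0.95
```

View pics/c1.png

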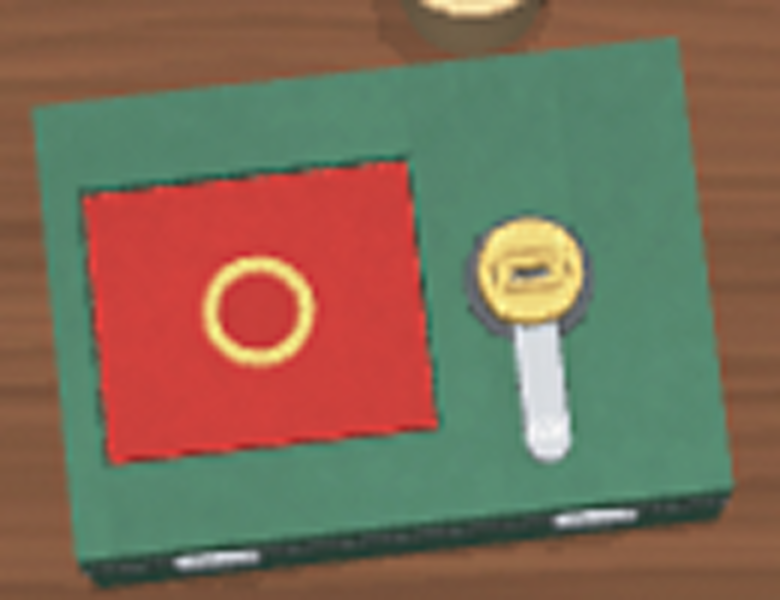

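View pics/c2.png

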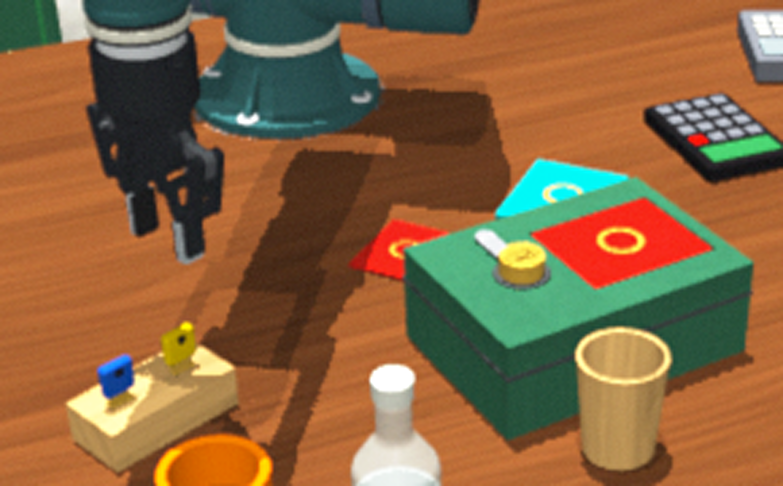

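Run:
```python
from rob import *
import cv2
manip.line_to([510.3,-251.6,44],velocity=120); manip.sleep(.2); st("down")
manip.gripper_to(0,60); s=st("grip")
manip.sleep(.2); st()
```

```text
down t12.82 p [ 510.894 -251.965   45.076] F [-0.126  0.126 -0.522] M [-0.002  0.012  0.005] w50.2 a1.968 q6 -0.95
grip t13.26 p [ 510.426 -251.678   44.235] F [-0.428 -0.074  1.709] M [ 0.028 -0.03   0.007] w9.3 a1.968 q6 -0.95
 t13.46 p [ 510.437 -251.7     44.225] F [-0.768  0.49   2.034] M [0.018 0.027 0.028] w9.0 a1.968 q6 -0.95
```

Run:
```python
from rob import *
import cv2
manip.gripper_to(0,100)
manip.line_to([510.4,-251.7,75],velocity=60); st("lift")
manip.line_to([510.4,-251.7,150],velocity=150)
manip.move_pose([569.9,22.5,165],R(1.687)); manip.sleep(.3); s=st()
g=manip.grab_frame("scene"); f=manip.grab_frame("top")
cv2.imwrite("pics/scene2.png",g["color"]);cv2.imwrite("pics/top2.png",f["color"])
a=cv2.resize(g["color"][180:280,280:410],(780,600),interpolation=cv2.INTER_CUBIC);cv2.imwrite("pics/c3.png",a)
```

```text
lift t14.34 p [ 510.37  -251.621   75.132] F [-0.177 -0.099 -0.074] M [ 0.018  0.012 -0.012] w8.6 a1.968 q6 -0.95
 t16.38 p [569.92   21.485 164.917] F [ 0.3    0.541 -0.613] M [ 0.047 -0.036  0.003] w8.3 a1.685 q6 -0.18
```

View pics/c3.png

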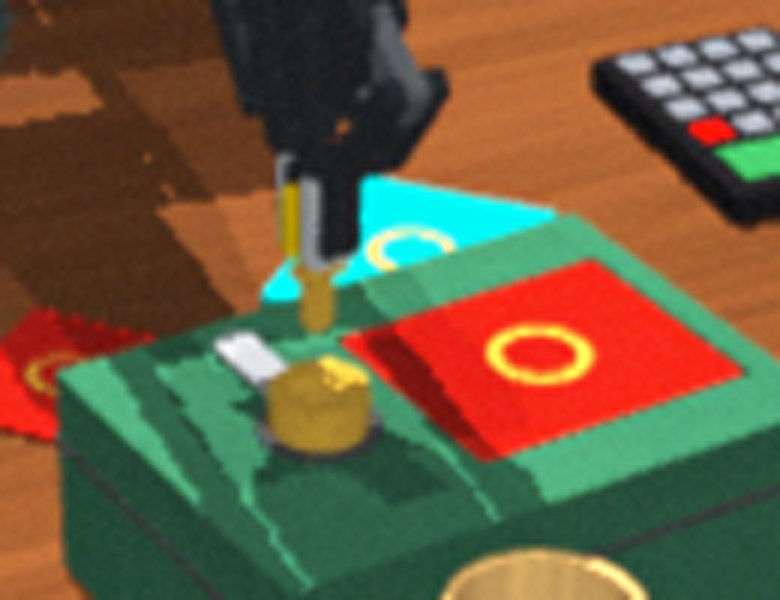

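View pics/top2.png

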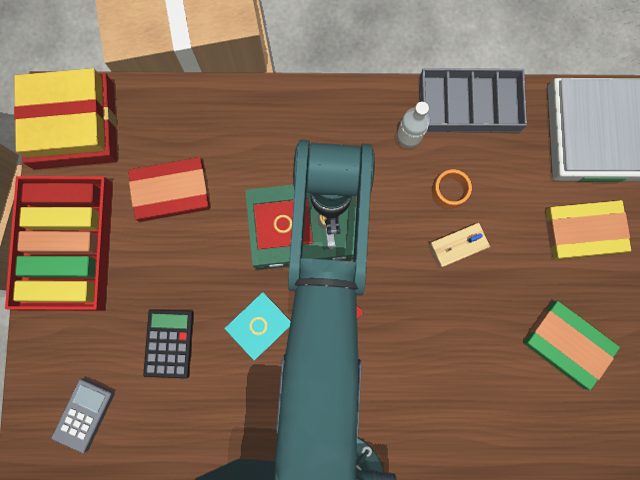

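Run:
```python
from vis import *
p=ray("scene",un((317,331),(280,180),6),132.7); print(p)
print("expected px of tip at TCP xy",proj("scene",[569.92,21.485,132.7]))
import cv2
g=cv2.imread("pics/scene2.png"); a=cv2.resize(g[205:255,305:365],(780,650)[0:2],interpolation=cv2.INTER_CUBIC)
a=cv2.resize(g[210:255,305:365],None,fx=13,fy=13,interpolation=cv2.INTER_CUBIC);cv2.imwrite("pics/c4.png",a)
t=cv2.imread("pics/top2.png");cv2.imwrite("pics/c5.png",cv2.resize(t[190:260,290:370],None,fx=8,fy=8,interpolation=cv2.INTER_CUBIC))
```

```text
[571.59998824  21.20651192 132.7       ]
expected px of tip at TCP xy [[332.20569136 234.35889089]]
```

View pics/c4.png

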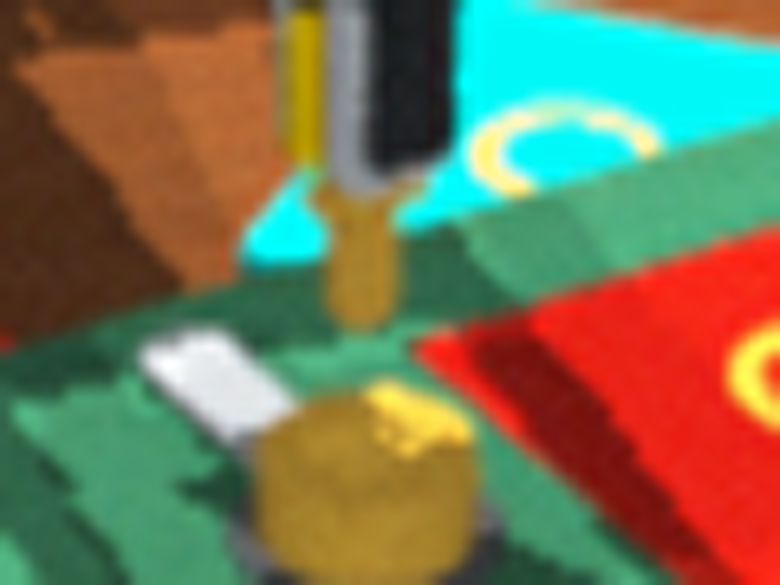

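View pics/c5.png

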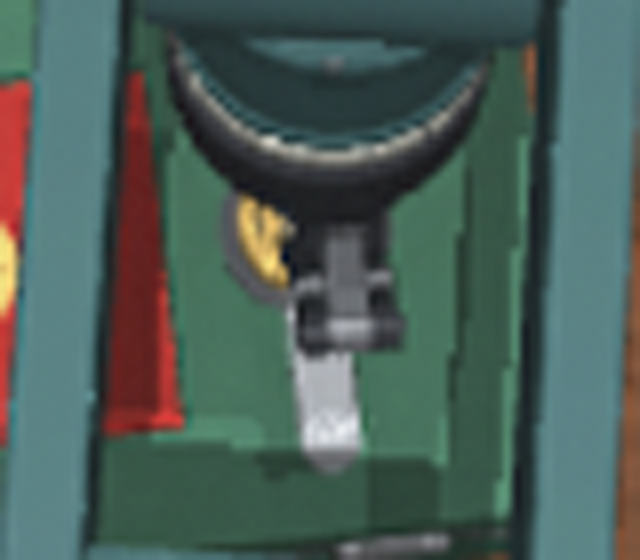

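Run:
```python
from rob import *
import cv2
X,Y=569.8,23.1
manip.line_to([X,Y,150],velocity=100)
manip.line_to([X,Y,143.5],velocity=40); manip.sleep(.2); s=st()
f0=s["contact_force"].copy()
g=manip.grab_frame("scene"); cv2.imwrite("pics/c6.png",cv2.resize(g["color"][210:255,305:365],None,fx=13,fy=13,interpolation=cv2.INTER_CUBIC))
for z in np.arange(142.5,133,-1):
    manip.line_to([X,Y,z],velocity=20); s=manip.state(); f=s["contact_force"]-f0
    print(z,s["position"],f)
    if f[2]>6: break
```

```text
t17.28 p [569.966  23.105 143.812] F [-0.016  0.326 -0.86 ] M [-0.017  0.01  -0.026] w8.5 a1.687 q6 -0.18
142.5 [569.771  23.095 142.439] [-0.167 -0.754  0.583]
141.5 [569.729  23.095 141.377] [ 0.926 -0.003  1.538]
140.5 [569.739  23.101 140.389] [0.279 0.142 0.227]
139.5 [569.75   23.112 139.379] [ 0.29  -0.185  1.446]
138.5 [569.74   23.084 138.375] [-0.188  1.057  1.421]
137.5 [569.743  23.104 137.371] [-0.852 -0.521  0.591]
136.5 [569.736  23.095 136.362] [ 0.296 -0.977  1.372]
135.5 [569.728  23.092 135.366] [-0.032 -1.117  1.583]
134.5 [569.729  23.106 134.384] [-0.684  0.554  0.828]
133.5 [569.755  23.073 133.406] [ 0.425 -0.921  0.598]
```

View pics/c6.png

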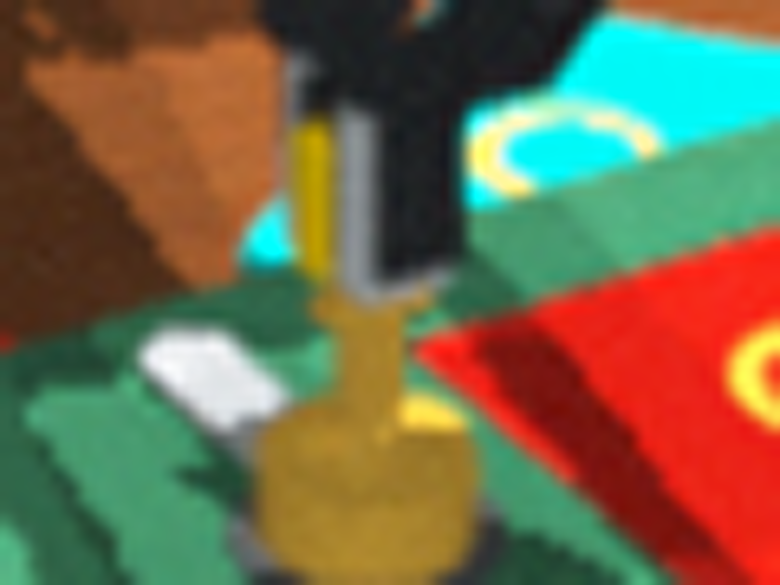

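The key tip is in the slot, about 7 mm deep with no side force. Next I push on past the pins.

Run:
```python
from rob import *
X,Y,A=569.8,23.1,1.687
f0=-0.3; w=0; z=133.4; k=0
while k<70:
    k+=1
    s=manip.state(); f=s["contact_force"][2]-f0; pz=s["position"][2]
    if pz<116.6 and f>6: break
    if f>16: z+=1
    elif f<14: z-=1
    if z<110: break
    if f>7:
        w+=1; sg=1 if w%2 else -1
        manip.line_to([X,Y+0.5*sg,z],R(A+0.05*sg),velocity=25)
    else: manip.line_to([X,Y,z],R(A),velocity=25)
    s=manip.state(); print("%.1f"%z,s["position"],s["contact_force"],"M%.2f"%s["torque"][2], "t%.2f"%s["t"])
    if s["t"]>32: break
st("end")
```

```text
132.4 [569.721  23.114 132.272] [-0.309 -0.276  0.142] M0.03 t20.08
131.4 [569.733  23.11  131.302] [ 0.347  1.029 -0.731] M0.00 t20.33
130.4 [569.729  23.089 130.287] [-0.251 -0.187 -0.221] M0.03 t20.58
129.4 [569.907  22.894 129.483] [-0.028 -0.835 -0.664] M0.00 t20.83
128.4 [570.129  22.653 128.606] [ 0.476 -1.44   0.415] M-0.03 t21.08
127.4 [570.231  22.453 127.603] [ 1.297 -3.426  1.029] M0.02 t21.33
126.4 [570.283  22.347 126.737] [ 1.251 -4.692  0.783] M-0.03 t21.58
125.4 [570.289  22.238 125.756] [ 1.768 -4.365  2.326] M-0.03 t21.83
124.4 [570.423  22.261 124.683] [ 2.75  -5.423  2.016] M-0.07 t22.08
123.4 [570.492  22.271 124.341] [ 1.208 -5.726  3.636] M-0.02 t22.33
122.4 [570.546  22.248 124.179] [ 0.369 -4.751  7.264] M-0.04 t22.58
121.4 [570.283  22.857 123.17 ] [-1.371 -4.107  7.181] M0.01 t22.83
120.4 [569.967  23.05  122.201] [-1.589 -2.565  7.763] M0.06 t23.08
119.4 [569.614  23.973 120.096] [-0.993 -1.45   5.173] M-0.05 t23.33
118.4 [570.021  23.903 118.69 ] [ 1.653 -0.585  3.304] M-0.00 t23.58
117.4 [569.612  23.786 116.484] [ 1.836  0.619 -0.1  ] M-0.04 t23.83
116.4 [569.443  23.68  116.174] [0.426 0.912 2.748] M-0.00 t24.08
115.4 [569.493  23.687 116.09 ] [-1.168  2.657  6.008] M-0.03 t24.33
end t24.33 p [569.493  23.687 116.09 ] F [-1.168  2.657  6.008] M [ 0.467  0.319 -0.03 ] w8.8 a1.687 q6 -0.18
```

Run:
```python
from rob import *
import cv2
X,Y,A=569.6,23.3,1.687
manip.line_to([X,Y,115.3],R(A),velocity=20); manip.sleep(.3); st("home")
for d in np.arange(.1,1.66,.12):
    manip.line_to([X,Y,115.3],R(A-d),velocity=5); 
    s=manip.state(); print("%.2f"%d,s["position"],s["contact_force"],"M",s["torque"],"t%.2f"%s["t"])
    if abs(s["torque"][2])>.6 or np.hypot(*s["contact_force"][:2])>12: break
manip.sleep(.3); st("end")
g=manip.grab_frame("scene"); cv2.imwrite("pics/scene3.png",g["color"]); cv2.imwrite("pics/c7.png",cv2.resize(g["color"][190:280,280:400],None,fx=6.5,fy=6.5,interpolation=cv2.INTER_CUBIC))
f=manip.grab_frame("top"); cv2.imwrite("pics/top3.png",f["color"]);cv2.imwrite("pics/c8.png",cv2.resize(f["color"][170:275,240:370],None,fx=5,fy=5,interpolation=cv2.INTER_CUBIC))
```

```text
home t24.88 p [569.46   23.67  116.102] F [-1.005  1.174  5.424] M [ 0.391  0.19  -0.042] w8.1 a1.687 q6 -0.17
0.10 [569.554  23.701 116.073] [-0.39   1.608  4.797] M [ 0.4    0.125 -0.041] t25.13
0.22 [569.704  23.728 116.107] [-0.119  1.618  5.262] M [ 0.377  0.052 -0.023] t25.40
0.34 [569.833  23.731 116.119] [-0.639  2.251  5.457] M [0.37  0.07  0.051] t25.67
0.46 [569.941  23.71  116.106] [0.196 2.632 5.171] M [ 0.439 -0.016  0.041] t25.93
0.58 [570.371  23.517 116.099] [0.711 1.334 5.353] M [ 0.385 -0.321  0.05 ] t26.20
0.70 [570.486  23.417 116.102] [1.532 1.107 4.913] M [ 0.331 -0.368  0.035] t26.47
0.82 [570.575  23.289 116.108] [2.762 1.092 5.576] M [ 0.297 -0.436  0.029] t26.73
0.94 [570.648  23.218 116.098] [2.152 0.949 4.819] M [ 0.253 -0.473 -0.018] t27.00
1.06 [570.715  23.078 116.092] [2.59  1.169 5.831] M [ 0.18  -0.59   0.106] t27.27
1.18 [570.519  23.185 116.08 ] [2.357 0.325 5.766] M [ 0.299 -0.461  0.053] t27.53
1.30 [570.561  23.085 116.041] [2.456 1.318 4.711] M [ 0.233 -0.517  0.048] t27.80
1.42 [570.628  22.962 116.075] [2.082 1.111 4.905] M [ 0.152 -0.602  0.001] t28.07
1.54 [570.658  22.873 116.065] [ 2.904 -0.322  5.594] M [ 0.172 -0.583  0.1  ] t28.33
end t28.63 p [570.666  22.881 116.065] F [1.321 0.721 5.185] M [ 0.11  -0.578  0.093] w8.6 a0.154 q6 1.36
```

View pics/c7.png

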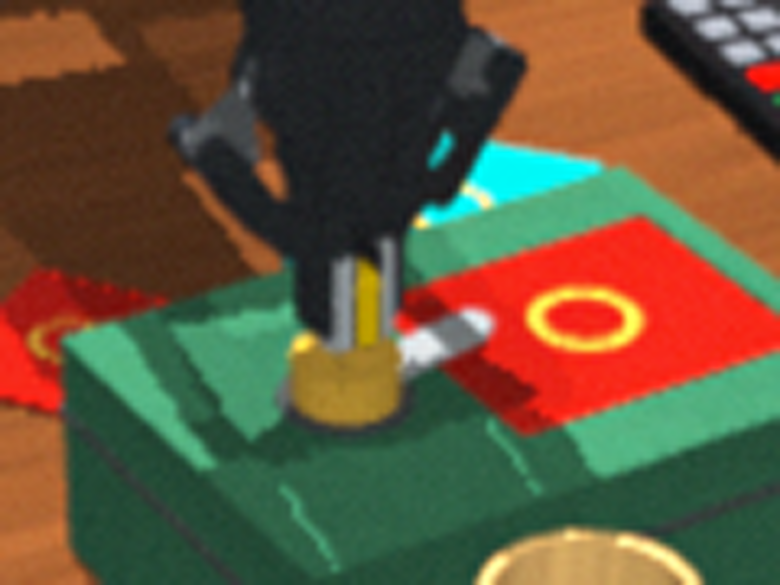

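View pics/c8.png

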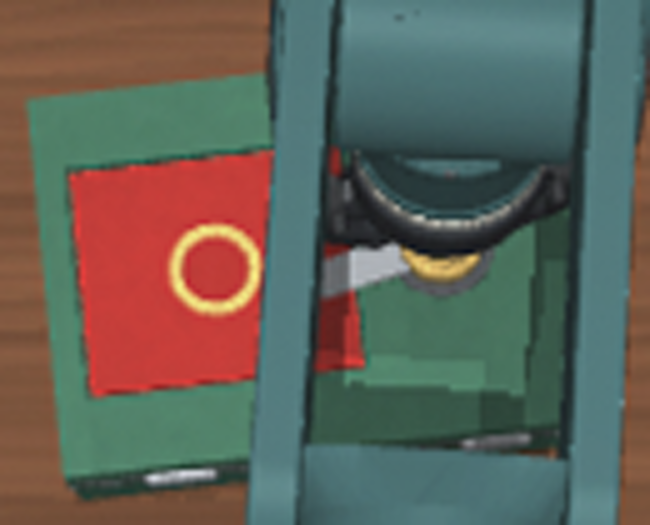

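Run:
```python
from rob import *
import cv2
X,Y,A=569.9,23.2,1.687
for d in (1.6,1.66,1.72):
    manip.line_to([X,Y,115.2],R(A-d),velocity=5); st("%.2f"%d)
manip.sleep(.3); s=st("end")
g=manip.grab_frame("scene"); cv2.imwrite("pics/scene4.png",g["color"]); cv2.imwrite("pics/c9.png",cv2.resize(g["color"][190:280,280:400],None,fx=6.5,fy=6.5,interpolation=cv2.INTER_CUBIC))
np.savez("scene4.npz",c=g["color"])
from vis import *
L=np.array([569.9,23.2,95.5])
for th in (1.3,1.4,1.5,1.571):
    a=.116+np.pi-th; print(th,(proj("scene",L+60*np.array([np.cos(a),np.sin(a),0]))-[280,190])*6.5)
```

```text
1.60 t28.98 p [570.709  22.817 116.046] F [ 0.792 -0.26   5.974] M [ 0.133 -0.352  0.003] w8.5 a0.094 q6 1.42
1.66 t29.23 p [570.734  22.764 116.075] F [2.012 0.436 5.596] M [ 0.113 -0.393  0.081] w8.8 a0.034 q6 1.48
1.72 t29.48 p [570.706  22.697 116.05 ] F [2.652 0.483 6.303] M [ 0.049 -0.426  0.045] w8.4 a-0.026 q6 1.54
end t29.78 p [570.737  22.691 116.046] F [1.828 0.98  5.221] M [ 0.065 -0.484  0.058] w8.6 a-0.026 q6 1.54
1.3 [[458.94  313.945]]
1.4 [[471.259 320.453]]
1.5 [[482.393 327.586]]
1.571 [[489.517 332.996]]
```

View pics/c9.png

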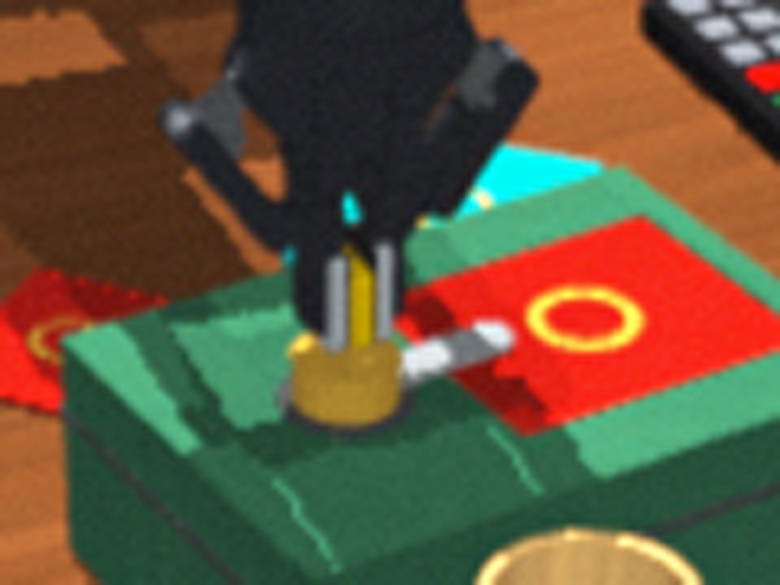

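Run:
```python
from rob import *
st("before"); manip.job_done(); st("after")
```

```text
before t29.83 p [570.726  22.681 116.067] F [1.673 0.034 6.502] M [ 0.04  -0.49   0.142] w8.1 a-0.026 q6 1.54
the job is handed in; nothing more can be done
the job is handed in; nothing more can be done
```

I handed the job in at 29.8 s, with the gripper still holding the yellow key turned in the lock. No verdict was reported, so the checks below are my own.

- **Cover plate:** I pressed it at its ring until it stopped at z = 90 mm under about 24 N. The top view taken afterwards shows it level and flush in the recess. The seal strips themselves can't be read directly.
- **Key in lock:** I took the yellow key from the stand and wiggled it past the pins. The tip is about 24 mm down, worked out from the tool height. The collar rests on the lock drum with about 5 N of push.
- **Turn:** I turned the key 1.71 rad clockwise. Allowing for its slack, the drum should be at about 1.55 rad. The last scene picture shows the tongue lying over the plate near the quarter-turn mark.
- **Grip and surroundings:** The gripper was set to 100 N on the key head, and the fingers read about 8 mm apart. The blue key was still in its slot, and none of the other things looked moved in the last full overhead view I checked, before insertion.

**Disagreement:** The two cameras differed by about 2.5 mm in x. I settled this from the key grasp, which met almost no side force, and from the key entering the slot without side force. The lock angle comes from the picture and the tool angle, because the joint itself can't be read.

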